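Cover the open candle and turn the carousel to show it

ROBOT

A 7-joint arm with a two-finger parallel gripper is mounted at the origin on a cart in front of the work surface, level with it; the furniture and walls round the work are solid. World frame = base frame: x ahead of the robot, y to its left, z up, the work surface at z = 0. Lengths are in m, angles in rad, forces in N, time in s.
With the tool pointing down it reaches from about 0.425 to 0.925 m from the base axis. Payload 6.8 kg.
Tool frame: the origin (TCP) lies on the centre line of the jaws, within the pads' length; the fingertips stand 8 mm ahead of it and the grasp point (between the pads) lies 11 mm behind it (bot.tips_ahead is the distance from the TCP to the fingertips, in m); z points along the fingers, y is the line along which they close (so a half turn about z gives the same grasp; the last joint's range is limited). The gripper opens to 85 mm and grips with 20 to 120 N. Pads are 22 mm wide; open, the fingers measure 114 mm over their backs; the gripper's body (76 mm by 85 mm) begins 54 mm behind the grasp point. The pads swing forward as they close: fully open they stand 13 mm farther back than shut.
Start: joints at [1.165, 0.477, 0.022, 1.555, -0.011, 1.109, -0.083], TCP at [0.198, -0.645, 0.239] pointing down, gripper open.
Joint ranges: [-2.96, 2.96], [-0.34, 2.1], [-1.41, 1.46], [0.24, 2.44], [-1.37, 4.51], [0.17, 1.92], [-2.96, 2.96]. Speed limits (rad/s): [2.39, 2.39, 3.14, 3.14, 3.14, 3.14, 3.14].

INTERFACE

Orientations are given as a unit quaternion [w, x, y, z].
In Python, from station import bot gives the robot as it stands.
- The arm moves only by the tool send_rows, never from a script. Its argument "deltas" is text: rows parted by semicolons, each of 4 numbers parted by spaces: the shift along the tool's x, y, z in m, then the turn about the tool's z in degrees. In form: x y z spin; .... A call has 1 to 5 rows; each row is the pose to reach, as a shift and turn from the pose commanded when the call began, along the tool's axes at that moment; what a row does not reach only later rows make up. A row lasts 1/10 s, in which the tool goes at most 50 mm and 8.59 degrees, less where a joint would pass 70% of its speed; a pose out of reach is approached as far as the arm can. A call with a gripper value outside its range is refused whole. "claw" is the opening, from 0 (shut) to 1 (fully open), set as the call begins (left out, the last holds). The fingers move at their own pace and stop on an object; "force" is the grip in N (left out, the last holds). Time passes only in rows, so rows that repeat a pose let the fingers close. It gives the time, the measured TCP pose, the force, the opening and the grip force at its end, in the units of the state.
- bot.get_obs(): the state, without advancing time (a new reading comes with each control period).
- bot.read_camera(name): name is "side" or "top" or "wrist"; returns a dict with "img" (400x640x3 uint8, red, green, blue), "depth" (400x640 float32, m along the optical axis (not along the pixel's ray), 0 where there is no reading), "fx", "fy", "cx", "cy" (pixels), "dist_coeffs" ([k1, k2, p1, p2, k3] as OpenCV has them; the pictures are not rectified), "camera_from_world" (4x4, takes a point from world to camera coordinates). Camera axes: x right, y up, looking along -z (the intrinsics and any distortion apply to the point x, -y, -z); pixel columns grow to the right and rows downward; lengths in m; the calibration is good to about 2 mm. A picture is of the moment at which its call begins.
- bot.hand_in(): hands the job in; it is judged then, once.
Trained networks look in a picture, given as the dict that the camera call returned (one of the last four; its "shot" number tells which), for a name from the list of things; names that differ only in an ending like _2 or _b are one class to them, and where a whole thing is asked for, a point or a joint stands for the part that bears it (a point fixed in the world has none). Each returns a list of dicts, best first, with "confidence" (0 to 1); they miss things now and then, are a little off and sometimes report something else, mostly with a low value. They report only what shows in the picture. A call takes as long as a camera call. They do not tell look-alikes from the thing itself.
- bot.masks_of(picture, query): "mask" (400x640 bool, what is visible of it).
- bot.landmark_of(picture, query): "xyz" ([x, y, z] in m, in world coordinates, good to about 4 mm: a listed point, or the origin of a listed thing).
The state is a dict: "t": time; "q": joint angles; "joint_vel": joint speeds; "joint_torque": joint torques, N m; "eef_pos": TCP position; "tool_rot": TCP orientation; "contact_force": force on the tool from outside, world axes, zero at the start; "torque": the same for the moment, N m; "gripper_width": opening from 0.0 (shut) to 1.0 (fully open); "grasp_force": force on a finger pad.
Only numpy, scipy, OpenCV 4.12 (cv2) and the standard library are available. Lean on these libraries where they do the work, as an engineer would, in place of code of your own. Each camera call takes 0.05 s, during which the arm holds its last target. There are 200 camera calls.

TASK

First gently set the loose wooden cover onto the open black-and-white striped candle jar on the carousel, so that it sits down over the rim, level, and let go of it. Then take the red finger knob of the carousel's crank and turn the carousel by it until that jar stands at the front, in line with the brass pointer of the stand; finish holding the knob, keeping the carousel still there. Do not push on the jars and leave the other things on the table where they are.

Things in the scene. Friction and masses are not known exactly. Their poses are not given: they have to be found in the camera images.
- cover: Loose light-wood cap, 100 mm diameter, 80 g, upright on the table left or right of the carousel. Origin: centre of the underside of its 5 mm top disc, the face that rests on the rim; z up. A skirt of 92 mm inner diameter hangs 8 mm below the origin (origin starts 8 mm above the table). Grip: 22 mm round knob, 4 to 31 mm above the origin. The other two jars wear fixed covers like it.
- open_jar: The open candle jar, black-and-white stripes, 85 mm diameter, 99 mm tall, fixed on the carousel deck 100 mm from the carousel's axis. Origin: centre of its underside, 35 mm above the table.
- jar_rim (a point): Centre of the open jar's mouth, level with its rim, 99 mm above its underside, 134 mm above the table. The rim is 82 mm in outer diameter, so the cover's skirt has 5 mm play all round; seated, the cover's origin coincides with this point. The mouth is filled with wax.
- stand: The carousel's round dark stand, fixed, at varying place and yaw; origin on the table, on the carousel's vertical axis. Its -x axis is the front, where a brass pointer shows beyond the deck, up to 198 mm from the axis. Wooden deck: 310 mm diameter, top 35 mm above the table.
- front (a point): The point at the front where the open jar's mouth centre (point jar_rim) must come: over the pointer's line, 100 mm from the axis, at rim height. Fixed to the stand.
- carousel (a joint): Rotation of the deck with its jars and crank on the stand, rad, positive counterclockwise seen from above; 0 (or a whole turn, 6.28) when the open jar is at the front. It starts between 0.9 and 5.4, turns freely either way as far as needed, has no spring, and stays where it is left (bearing friction about 0.04 N m).
- finger_knob: Red upright finger knob on the crank arm of the central post: 18 mm diameter, 202 to 240 mm above the table, 50 mm from the axis, on the far side of the axis from the open jar. Origin: centre of its underside. It spins freely on its pin, so a gripper holding it need not turn. Arm: 16 mm wide, top at 201 mm. Post: 16 mm diameter, 26 mm hub up to 205 mm. All else is below 166 mm.
- knob_grip (a point): Point on the finger knob's axis, 224 mm above the table: the height to pinch it.
- blue_jar: Blue-and-white striped jar of the same size, with a cover fixed on it, fixed on the deck 100 mm from the axis, 120 degrees from the open jar. Origin: centre of its underside.
- orange_jar: Orange-and-white striped jar, likewise covered and fixed, 120 degrees from both others. Origin: centre of its underside.
- tape_roll: Bystander: roll of brown tape, 93 mm diameter, 48 mm high, lying on the side where the cover is not. Origin: centre of its underside.
- order_pad: Bystander: red spiral notebook, 148x108x12 mm, lying flat. Origin: centre of its underside.
- soap_box: Bystander: small white card box with orange pattern, 56x85x30 mm. Origin: centre of its underside.
- balm_tin: Bystander: flat round tin with dark lid, 57 mm diameter, 20 mm high. Origin: centre of its underside.
- matchbox: Bystander: red-check matchbox, 36x57x16 mm. Origin: centre of its underside.
- bell: Bystander: brass counter bell, 72 mm diameter, 51 mm high. Origin: centre of its underside.
There are look-alikes about, which are no part of the job. What is shaped like the cover but blue is not meant.

How it is judged:
On the way, in this order (a step that is already met when the one before it is completed fails the run):
1. the cover sits level over the open jar's rim and is let go (horizontal distance between cover and jar_rim below 0.008 m and z of cover in the frame of jar_rim between -0.003 and 0.003 m and angle between cover's own z axis and vertical below 0.04 rad and contact force between each of the arm, the fingers and cover below 0.05 N), for 0.3 s.
2. the open jar has been brought to the front with the red knob held (horizontal distance between jar_rim and front below 0.01 m and contact force between the fingers and finger_knob above 2 N), for 0.2 s.
At the end, for the whole second after the job is handed in: The open jar's mouth centre is within 10 mm of the front point, the carousel is still (under 0.05 rad/s) and the fingers hold the red knob (over 2 N); the cover is seated on that jar (centre within 8 mm, height within 3 mm of the rim, tilt under 0.04 rad) and is not touched by the robot (all of step 1 and all of step 2 and velocity of joint carousel between -0.05 and 0.05 rad/s); the arm keeps its last pose, push and grip.
It fails at once if the robot pushes on a jar (over 5 N) (contact force between any of the arm, the fingers and open_jar above 5 N or contact force between any of the arm, the fingers and blue_jar above 5 N or contact force between any of the arm, the fingers and orange_jar above 5 N).
It fails at once if the cover is slammed onto the jar (over 60 N) (contact force between cover and open_jar above 60 N).
It fails at once if another thing on the table is moved by more than 30 mm (distance of any of tape_roll, order_pad, soap_box, balm_tin, matchbox, bell from where it was at the start of the episode above 0.03 m).
It also fails if it takes over 67 s, if anything falls off the work surface, if the arm or the gripper's body presses on something with over 40 N, if the wrist force passes 120 N, or if a joint passes its speed limit or range.

## Working session

There is one attempt and no reset: what is moved stays moved. The work goes in short steps, Python scripts to look and compute and a tool call to move; the robot and the scene stay as the last step left them, time stands still between calls to the robot, and variables do not carry over. Pictures are saved under pics/ and viewed, at most 10 in all, crops included, and the job is handed in when it is done.

Besides the shell and the picture viewer there is one more tool, called after "Call:" by a JSON object that holds its "method" and its "body". send_rows: Moves the arm, as the interface text tells. Its arguments: {"type":"object","properties":{"deltas":{"type":"string"},"claw":{"type":"number"},"force":{"type":"number"}},"required":["deltas"]}

```bash
ls; mkdir -p pics
cat > h.py <<'E'
from station import bot
import numpy as np, cv2
def save(p,n): cv2.imwrite('pics/'+n,p['img'][:,:,::-1])
def lm(p,q,n=3):
    for r in bot.landmark_of(p,q)[:n]: print(p.get('shot'),q,np.round(r['xyz'],4),round(r['confidence'],2), pix(p,r['xyz']))
def pix(p,X):
    T=np.array(p['camera_from_world']);c=T[:3,:3]@np.array(X)+T[:3,3];c=c*[1,-1,-1]
    K=np.array([[p['fx'],0,p['cx']],[0,p['fy'],p['cy']],[0,0,1.]])
    return np.round(cv2.projectPoints(c[None],np.zeros(3),np.zeros(3),K,np.array(p['dist_coeffs'],float))[0].ravel()).astype(int)
def cloud(p,mask):
    v,u=np.nonzero(mask&(p['depth']>0));d=p['depth'][v,u]
    K=np.array([[p['fx'],0,p['cx']],[0,p['fy'],p['cy']],[0,0,1.]])
    n=cv2.undistortPoints(np.stack([u,v],1).astype(float)[:,None],K,np.array(p['dist_coeffs'],float))[:,0]
    c=np.stack([n[:,0]*d,-n[:,1]*d,-d],1);T=np.array(p['camera_from_world'])
    return (c-T[:3,3])@T[:3,:3]
E
python3 - <<'E'
from h import *
o=bot.get_obs();print(o)
a=[]
for n in ['side','top']:
    p=bot.read_camera(n);a.append(p['img'])
    for q in ['cover','open_jar','jar_rim','stand','finger_knob','knob_grip','blue_jar','orange_jar','tape_roll','bell']: lm(p,q)
im=np.vstack(a)[:,:,::-1];cv2.imwrite('pics/a.png',cv2.resize(im,(480,600),interpolation=cv2.INTER_AREA))
E
```

```text
pics
{'t': 0.0, 'q': array([ 1.16490691,  0.47779914,  0.0223371 ,  1.55648166, -0.01148488,
        1.10930399, -0.08309226]), 'joint_vel': array([ 0.00077238, -0.00040845,  0.00028849,  0.00025829,  0.00111282,
        0.00070022, -0.00095585]), 'joint_torque': array([ 6.71536854e-04, -5.96447217e+01,  1.60786673e+00, -2.81190258e+01,
        1.24000042e-02,  9.44174419e-03,  3.43869083e-06]), 'eef_pos': array([ 0.19785807, -0.64472785,  0.23831356]), 'tool_rot': array([-9.07368568e-04,  9.88932390e-01,  1.48363944e-01, -2.12662357e-04]), 'contact_force': array([0.63376414, 0.4628978 , 0.95795616]), 'torque': array([ 0.01630496, -0.0466005 ,  0.01163817]), 'grasp_force': 0.0, 'gripper_width': 0.9956377838729863}
1 cover [0.5359 0.3344 0.0072] 0.7 [307 198]
1 cover [0.4309 0.6626 0.0066] 0.54 [273 169]
1 open_jar [0.6611 0.0371 0.0333] 0.94 [350 224]
1 jar_rim [0.6592 0.0366 0.1327] 0.93 [351 209]
1 jar_rim [ 0.6731  0.3206 -0.0024] 0.26 [331 195]
1 stand [ 0.5637  0.0105 -0.0035] 0.67 [333 238]
1 knob_grip [ 0.5105 -0.0061  0.2238] 0.59 [325 206]
1 knob_grip [ 0.6751  0.3197 -0.001
[... 428 characters left out ...]
0.0383 0.1324] 0.96 [340 181]
2 jar_rim [0.4912 0.082  0.0324] 0.74 [314 223]
2 jar_rim [ 0.347   0.2562 -0.002 ] 0.17 [261 241]
2 stand [0.564  0.0088 0.0007] 0.82 [337 218]
2 finger_knob [ 3.500e-01  2.564e-01 -3.000e-04] 0.75 [262 241]
2 finger_knob [0.6612 0.0394 0.1311] 0.55 [340 182]
2 finger_knob [ 0.5158 -0.0073  0.1988] 0.52 [339 207]
2 knob_grip [ 0.5173 -0.0021  0.2256] 0.48 [338 203]
2 knob_grip [0.4666 0.0281 0.1298] 0.31 [325 223]
2 blue_jar [ 0.5437 -0.0912  0.0333] 0.61 [358 227]
2 orange_jar [0.4916 0.0811 0.0347] 0.51 [314 223]
2 tape_roll [ 0.5123 -0.3374  0.001 ] 0.82 [412 259]
2 bell [ 0.3504  0.2606 -0.0046] 0.74 [261 241]
2 bell [ 0.5163 -0.0067  0.1976] 0.67 [339 207]
```

View pics/a.png

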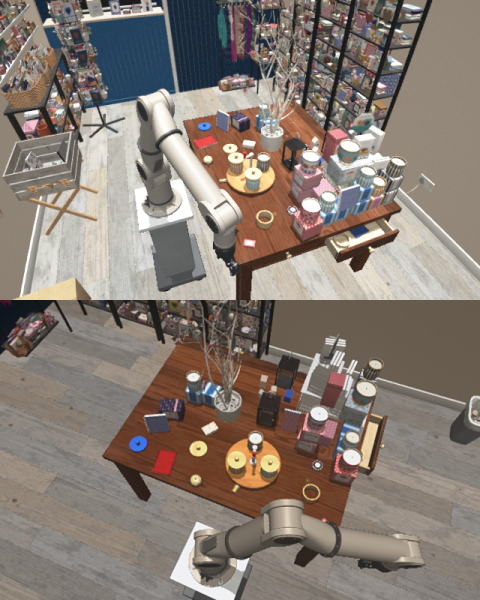

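Run:
```python
from h import *
p=bot.read_camera('top')
c=p['img'][150:310,140:460,::-1];cv2.imwrite('pics/b.png',cv2.resize(c,(800,400),interpolation=cv2.INTER_CUBIC))
for q in ['soap_box','order_pad','balm_tin','matchbox']: lm(p,q)
```

```text
3 soap_box [0.672  0.3234 0.003 ] 0.75 [279 173]
3 order_pad [ 0.3812  0.4673 -0.0032] 0.64 [220 217]
3 order_pad [ 5.127e-01 -3.347e-01  5.000e-04] 0.27 [412 259]
3 balm_tin [ 0.5104 -0.3348  0.0017] 0.55 [412 259]
3 balm_tin [0.4923 0.084  0.0339] 0.51 [314 223]
3 balm_tin [ 6.902e-01 -3.249e-01  1.000e-04] 0.43 [422 221]
3 matchbox [0.6739 0.3226 0.0015] 0.63 [280 173]
```

View pics/b.png

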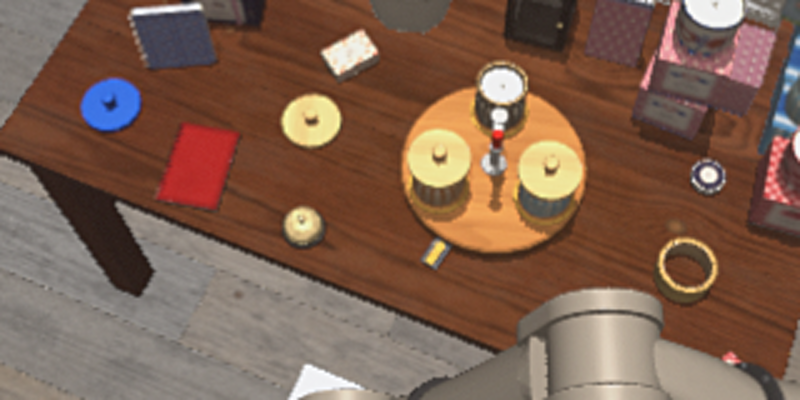

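Candidates for the cover (top picture): wooden disc with knob (264,198), blue disc (184,191), bell (261,241), fixed covers (316,214) and (360,219). The loose wooden one at (264,198) fits. Knob red tip at (339,206); pointer candidate at (314,251).

```bash
cat >> h.py <<'E'
from scipy.spatial.transform import Rotation as R
def go(X,yaw=None):
    o=bot.get_obs();w=o['tool_rot'];r=R.from_quat([w[1],w[2],w[3],w[0]]);M=r.as_matrix()
    print('t',round(o['t'],2),'pos',np.round(o['eef_pos'],4),'xaxis deg',round(np.degrees(np.arctan2(M[1,0],M[0,0])),1),'F',np.round(o['contact_force'],1),'w',round(o['gripper_width'],3),'gf',round(o['grasp_force'],1))
    print('shift tool',np.round(M.T@(np.array(X)-o['eef_pos']),4))
E
python3 - <<'E'
from h import *
p=bot.read_camera('top')
m=np.zeros((400,640),bool);m[244:258,304:324]=1
c=cloud(p,m);v,u=np.nonzero(m&(p['depth']>0));h=cv2.cvtColor(p['img'],cv2.COLOR_RGB2HSV)[v,u]
s=(h[:,1]>150)&(h[:,0]>18)&(h[:,0]<35)&(h[:,2]>120);print(s.sum(),c[s].mean(0),c[s].min(0),c[s].max(0))
for X in ([.5637,.01,.205],[.515,-.003,.24],[.366,.01,0]): print(pix(p,X))
mk=bot.masks_of(p,'cover')
for r in mk[:3]:
    k=cloud(p,r['mask']);print(r['confidence'],np.median(k,0),(k.min(0)+k.max(0))/2)
go([.40,-.40,.33]);go([.535,.33,.12])
E
```

```text
17 [0.38434232 0.04078319 0.0130988 ] [0.36810669 0.03561652 0.00614281] [0.40656741 0.04563504 0.02170044]
[339 195]
[338 202]
[319 259]
0.69 [0.42039255 0.65761847 0.0107031 ] [0.42738424 0.66253156 0.01648413]
t 1.45 pos [ 0.1981 -0.6453  0.2393] xaxis deg 17.1 F [ 0.4  0.8 -0.5] w 0.999 gf 0.0
shift tool [ 0.265  -0.1753 -0.0907]
t 1.45 pos [ 0.1981 -0.6453  0.2393] xaxis deg 17.1 F [ 0.4  0.8 -0.5] w 0.999 gf 0.0
shift tool [ 0.6082 -0.8335  0.1193]
```

Call:
{"method": "send_rows", "body": {"deltas": "0.0 0 -0.05 0; 0.05 0 -0.1 0; 0.1 -0.03 -0.1 0; 0.15 -0.06 -0.1 0; 0.19 -0.09 -0.1 0", "claw": 1}}

```text
t: 1.95
eef_pos: [0.3359, -0.5261, 0.3395]
tool_rot: [0.001, 0.989, 0.148, 0.001]
contact_force: [0.9, -0.4, -0.4]
gripper_width: 0.996
grasp_force: 0.0
```

Call:
{"method": "send_rows", "body": {"deltas": "0.166 -0.186 0 0; 0.166 -0.186 0 0; 0.166 -0.186 0 0; 0.166 -0.186 0 0; 0.166 -0.186 0 0"}}

```text
t: 2.45
eef_pos: [0.4388, -0.2987, 0.339]
tool_rot: [0.0, 0.989, 0.148, 0.0]
contact_force: [1.6, -0.4, -0.2]
gripper_width: 1.003
grasp_force: 0.0
```

Call:
{"method": "send_rows", "body": {"deltas": "0.08 -0.227 0 0; 0.08 -0.227 0 0; 0.08 -0.227 0 0; 0.08 -0.227 0 0; 0.08 -0.227 0 0"}}

```text
t: 2.95
eef_pos: [0.4479, -0.0572, 0.3391]
tool_rot: [0.0, 0.989, 0.149, 0.0]
contact_force: [0.7, -0.0, 0.9]
gripper_width: 0.997
grasp_force: 0.0
```

Run:
```python
from h import *
p=bot.read_camera('wrist');save(p,'c.png')
for q in ['cover','jar_rim','stand','knob_grip','finger_knob']: lm(p,q)
go([.535,.33,.20])
```

```text
5 cover [0.534  0.3307 0.0064] 0.66 [77 21]
5 jar_rim [0.5339 0.3309 0.0038] 0.6 [78 21]
5 stand [0.5658 0.0021 0.0008] 0.92 [305  65]
5 knob_grip [ 0.5117 -0.004   0.2224] 0.71 [279  97]
5 finger_knob [ 0.5149 -0.0041  0.2025] 0.62 [283  94]
t 3.25 pos [ 0.4481 -0.0616  0.3386] xaxis deg 17.0 F [-0.6 -0.2  0.3] w 1.0 gf 0.0
shift tool [ 0.1973 -0.3493  0.1384]
```

View pics/c.png

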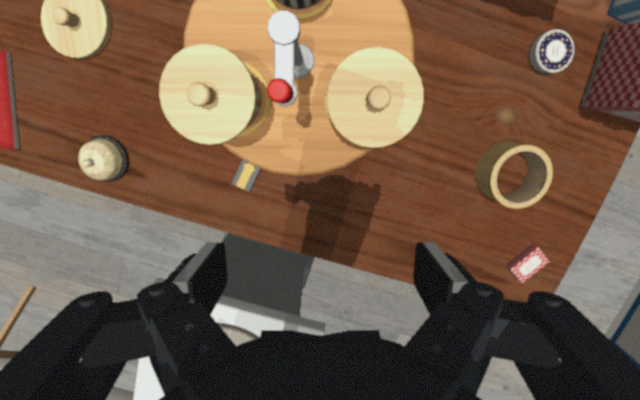

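The wrist view shows the cover at (75,22), red knob (280,91), and brass pointer (246,175).

Call:
{"method": "send_rows", "body": {"deltas": "0.12 -0.215 0 0; 0.12 -0.215 0 0; 0.12 -0.215 0 0; 0.12 -0.215 0 0; 0.12 -0.215 0.02 0"}}

```text
t: 3.75
eef_pos: [0.5022, 0.1814, 0.3208]
tool_rot: [-0.0, 0.989, 0.147, 0.003]
contact_force: [1.4, 0.3, 0.3]
gripper_width: 0.999
grasp_force: 0.0
```

Call:
{"method": "send_rows", "body": {"deltas": "0 -0.05 0.04 0; 0 -0.1 0.07 0; 0 -0.134 0.1 0; 0 -0.134 0.12 0; 0 -0.134 0.12 0"}}

```text
t: 4.25
eef_pos: [0.4581, 0.3077, 0.1946]
tool_rot: [0.001, 0.989, 0.149, -0.004]
contact_force: [-1.3, -0.5, 0.0]
gripper_width: 0.999
grasp_force: 0.0
```

Run:
```python
from h import *
p=bot.read_camera('wrist');save(p,'d.png')
lm(p,'cover')
for r in bot.masks_of(p,'cover')[:2]:
    k=cloud(p,r['mask']);print(r['confidence'],len(k),np.percentile(k,[1,50,99],axis=0))
    d=k[(k[:,2]<.022)&(k[:,2]>.005)]
    t=d[:,:2].astype(np.float32);print('circle',cv2.minEnclosingCircle(t)); n=k[k[:,2]>.03];print('knob',len(n),(n.min(0)+n.max(0))/2)
go([.534,.331,.024])
```

```text
6 cover [0.5299 0.3283 0.0053] 0.9 [322 101]
0.84 8561 [[0.48701734 0.28545973 0.01127375]
 [0.53456245 0.3319767  0.01312616]
 [0.57971871 0.37776702 0.03960722]]
circle ((0.5330909490585327, 0.33136600255966187), 0.05041739344596863)
knob 523 [0.53292546 0.33186909 0.03730943]
0.72 2798 [[0.38679598 0.61411395 0.00100384]
 [0.43461366 0.63206909 0.01293074]
 [0.47642924 0.65189344 0.01491213]]
circle ((0.4298035502433777, 0.6533583402633667), 0.04851903021335602)Traceback (most recent call last):
  File "<stdin>", line 7, in <module>
    return umr_minimum(a, axis, None, out, keepdims, initial, where)
ValueError: zero-size array to reduction operation minimum which has no identity
```

View pics/d.png

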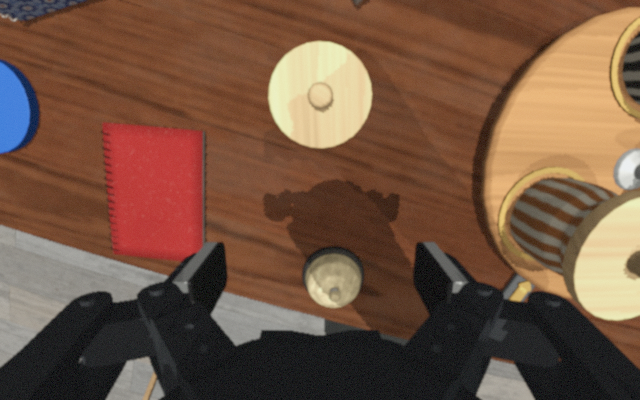

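The light-wood disc with knob at (320,95) is the cover; blue one at left edge, bell at (334,277). Going over it.

Call:
{"method": "send_rows", "body": {"deltas": "0.05 0 0 0; 0.079 0 0.03 0; 0.079 0 0.08 0; 0.079 0 0.12 0; 0.079 0 0.12 0"}}

```text
t: 4.9
eef_pos: [0.5352, 0.327, 0.0749]
tool_rot: [0.002, 0.989, 0.147, -0.003]
contact_force: [-0.0, -1.0, -0.0]
gripper_width: 0.999
grasp_force: 0.0
```

Run:
```python
from h import *
go([.533,.3316,.0245])
```

```text
t 4.9 pos [0.5352 0.327  0.0749] xaxis deg 16.9 F [-0. -1. -0.] w 0.999 gf 0.0
shift tool [-0.0004 -0.0052  0.0504]
```

Call:
{"method": "send_rows", "body": {"deltas": "-0.0005 -0.005 0.025 0; -0.0005 -0.005 0.05 0; -0.0005 -0.005 0.05 0; -0.0005 -0.005 0.05 0; -0.0005 -0.005 0.05 0"}}

```text
t: 5.4
eef_pos: [0.5359, 0.3367, 0.0317]
tool_rot: [-0.001, 0.989, 0.148, 0.002]
contact_force: [-0.6, 0.2, 0.4]
gripper_width: 0.997
grasp_force: 0.0
```

Call:
{"method": "send_rows", "body": {"deltas": "0 0 0 0; 0 0 0 0; 0 0 0 0; 0 0 0 0; 0 0 0 0", "claw": 0, "force": 30}}

```text
t: 5.9
eef_pos: [0.5342, 0.336, 0.029]
tool_rot: [0.0, 0.989, 0.148, 0.0]
contact_force: [-0.8, -0.9, 2.6]
gripper_width: 0.245
grasp_force: 29.2
```

Call:
{"method": "send_rows", "body": {"deltas": "0 0 0 0; 0 0 0 0; 0 0 0 0; 0 0 0 0; 0 0 0 0"}}

```text
t: 6.4
eef_pos: [0.5342, 0.336, 0.029]
tool_rot: [0.0, 0.989, 0.148, 0.0]
contact_force: [-1.1, -1.7, 5.3]
gripper_width: 0.242
grasp_force: 29.4
```

Call:
{"method": "send_rows", "body": {"deltas": "0 0 -0.02 0; 0 0 -0.06 0; 0 0 -0.11 0; 0 0 -0.16 0; 0 0 -0.2 0", "force": 50}}

```text
t: 6.9
eef_pos: [0.5339, 0.3367, 0.2313]
tool_rot: [-0.001, 0.989, 0.149, 0.001]
contact_force: [1.2, 0.1, -1.4]
gripper_width: 0.238
grasp_force: 49.0
```

Call:
{"method": "send_rows", "body": {"deltas": "0 0 -0.03 0; 0 0 -0.05 0; 0 0 -0.05 0; 0 0 -0.05 0; 0 0 -0.05 0"}}

```text
t: 7.4
eef_pos: [0.5333, 0.3355, 0.2766]
tool_rot: [0.001, 0.989, 0.148, -0.001]
contact_force: [-0.2, -0.5, -1.4]
gripper_width: 0.231
grasp_force: 49.0
```

Run:
```python
from h import *
p=bot.read_camera('wrist');save(p,'e.png');lm(p,'cover')
m=np.zeros((400,640),bool);m[100:400]=1
for r in bot.masks_of(p,'cover')[:2]:
    k=cloud(p,r['mask']);print(r['confidence'],len(k),np.percentile(k,[1,50,99],axis=0))
go([0.5342, 0.336, 0.029])
print(p['camera_from_world'])
p=bot.read_camera('side');lm(p,'cover');lm(p,'jar_rim')
p=bot.read_camera('top');lm(p,'cover');lm(p,'jar_rim')
```

```text
7 cover [0.531  0.335  0.2521] 0.79 [321 240]
7 cover [ 0.5403 -0.086   0.0345] 0.6 [611 251]
7 cover [0.4264 0.6666 0.0139] 0.57 [ 60 169]
0.96 4204 [[0.38355869 0.61496993 0.00322836]
 [0.43438049 0.65693629 0.01323225]
 [0.47706878 0.70968952 0.03982867]]
0.88 19839 [[0.48548138 0.28948967 0.25700141]
 [0.5449654  0.33826383 0.2605259 ]
 [0.57880686 0.38246287 0.28703832]]
t 7.55 pos [0.5335 0.3357 0.2772] xaxis deg 17.1 F [ 1.   0.5 -0.6] w 0.233 gf 49.0
shift tool [ 1.300e-03 -2.000e-04  2.482e-01]
[[ 2.93208932e-01 -9.56048370e-01  1.93236523e-04  1.65212159e-01]
 [ 9.22980926e-01  2.83014821e-01 -2.60785010e-01 -5.43503065e-01]
 [ 2.49268395e-01  7.66428477e-02  9.65396883e-01 -5.72694112e-01]
 [ 0.00000000e+00  0.00000000e+00  0.00000000e+00  1.00000000e+00]]
8 cover [3.463e-01 2.581e-01 3.000e-04] 0.72 [276 215]
8 cover [0.5343 0.3383 0.2516] 0.54 [305 159]
8 cover [0.4326 0.6639 0.0087] 0.46 [273 168]
8 jar_rim [0.6587 0.037  0.1339] 0.68 [351 209]
9 cover [0.5318 0.3347 0.2588] 0.83 [257 166]
9 cover [0.4298 0.6633 0.0088] 0.58 [184 191]
9 jar_rim [0.6654 0.0353 0.1342] 0.63 [341 181]
```

View pics/e.png

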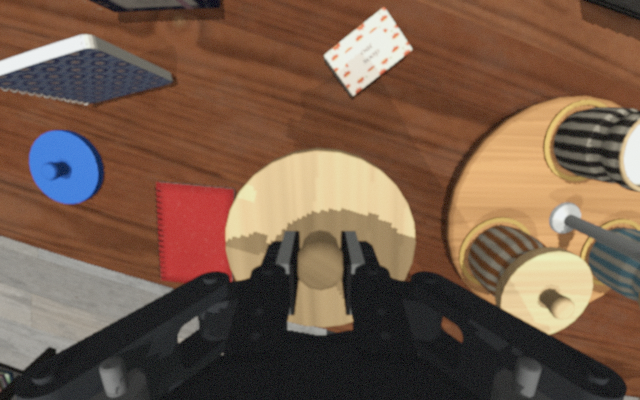

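The cover is held, nearly level and centred (disc centred at (321,240)); the black-striped jar is at (610,140). Moving near the jar, high.

Call:
{"method": "send_rows", "body": {"deltas": "-0.01 0.03 -0.033 0; -0.02 0.08 -0.035 0; -0.03 0.13 -0.035 0; -0.039 0.18 -0.035 0; -0.039 0.219 -0.035 0"}}

```text
t: 8.35
eef_pos: [0.5607, 0.1122, 0.3141]
tool_rot: [0.001, 0.989, 0.148, 0.0]
contact_force: [1.9, -0.9, -0.1]
gripper_width: 0.235
grasp_force: 49.2
```

Call:
{"method": "send_rows", "body": {"deltas": "0 0 0 0; 0 0 0 0; 0 0 0 0"}}

```text
t: 8.65
eef_pos: [0.5606, 0.117, 0.314]
tool_rot: [-0.0, 0.989, 0.149, 0.0]
contact_force: [-0.1, 0.7, -0.5]
gripper_width: 0.234
grasp_force: 49.2
```

```bash
cat > m.py <<'E'
from h import *
from scipy.optimize import least_squares
def circ(t,r0):
    f=least_squares(lambda q:np.hypot(t[:,0]-q[0],t[:,1]-q[1])-q[2],[*t.mean(0),r0],loss='soft_l1',f_scale=.001);return f.x
def rad(k,c,n=60):  # outermost points per bearing
    a=np.arctan2(k[:,1]-c[1],k[:,0]-c[0]);r=np.hypot(k[:,0]-c[0],k[:,1]-c[1]);b=((a+np.pi)/2/np.pi*n).astype(int)
    return np.array([k[b==i][r[b==i].argmax(),:2] for i in range(n) if (b==i).sum()>3])
E
python3 - <<'E'
from m import *
p=bot.read_camera('wrist');save(p,'f.png');lm(p,'jar_rim');lm(p,'cover');lm(p,'stand')
o=bot.get_obs();e=o['eef_pos']
K=cloud(p,p['depth']>0)
k=K[(np.hypot(*(K[:,:2]-[.661,.0375]).T)<.055)&(K[:,2]>.128)&(K[:,2]<.14)]
print('rim pts',len(k),k.min(0),k.max(0),np.median(k,0));t=rad(k,[.661,.0375]);print('rim circle',circ(t,.041))
c=e[:2]
k=K[(np.hypot(*(K[:,:2]-c).T)<.058)&(abs(K[:,2]-e[2]+.0167)<.008)]
A=np.c_[k[:,:2]-c,np.ones(len(k))];s=np.linalg.lstsq(A,k[:,2],rcond=None)[0];print('disc plane',s,'rel z',s[2]-e[2],len(k))
t=rad(k,c);x=circ(t[np.hypot(*(t-c).T)>.044],.05);print('disc circle',x,'rel tcp',x[:2]-c)
go([.661,.0375,.29])
E
```

```text
10 jar_rim [0.6607 0.0391 0.1312] 0.85 [427 105]
10 cover [0.5559 0.116  0.2895] 0.71 [321 244]
10 stand [ 0.5647  0.0049 -0.001 ] 0.92 [395 179]
10 stand [ 3.816e-01 -4.412e-01  2.000e-04] 0.53 [585 345]
rim pts 1633 [ 0.61962423 -0.00396216  0.12803278] [0.70009964 0.07926509 0.13621765] [0.66219751 0.03737712 0.13346681]
rim circle [0.66003592 0.0379798  0.04056984]
disc plane [-0.00229516  0.0013763   0.29784425] rel z -0.015987573669061728 17738
disc circle [0.55818021 0.11707395 0.04967318] rel tcp [-0.00243488  0.00019866]
t 8.85 pos [0.5606 0.1169 0.3138] xaxis deg 17.2 F [-0.1  0.1 -0.8] w 0.231 gf 49.2
shift tool [0.0724 0.1055 0.0238]
```

View pics/f.png

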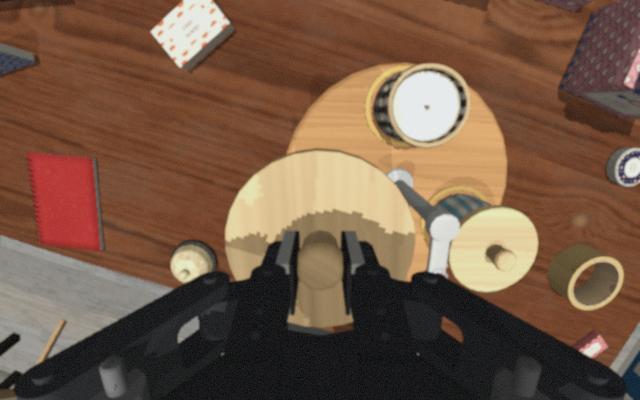

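Call:
{"method": "send_rows", "body": {"deltas": "0.03 0.04 0 0; 0.055 0.08 0 0; 0.074 0.1055 0 0; 0.074 0.1055 0.04 0; 0.074 0.1055 0.08 0"}}

```text
t: 9.35
eef_pos: [0.6643, 0.0361, 0.2335]
tool_rot: [-0.0, 0.989, 0.148, 0.002]
contact_force: [0.4, 0.1, -2.2]
gripper_width: 0.231
grasp_force: 49.3
```

Call:
{"method": "send_rows", "body": {"deltas": "0 0 0.02 0; 0 0 0.04 0; 0 0 0.05 0; 0 0 0.05 0; 0 0 0.05 0"}}

```text
t: 9.85
eef_pos: [0.6632, 0.0367, 0.1847]
tool_rot: [-0.0, 0.989, 0.149, 0.001]
contact_force: [-0.4, -0.0, -0.3]
gripper_width: 0.23
grasp_force: 49.3
```

Run:
```python
from h import *
go([.6622,.0378,.155])
p=bot.read_camera('side');lm(p,'cover');lm(p,'jar_rim')
cv2.imwrite('pics/g.png',cv2.resize(p['img'][130:290,250:450,::-1],(750,600),interpolation=cv2.INTER_CUBIC))
```

```text
t 9.85 pos [0.6632 0.0367 0.1847] xaxis deg 17.1 F [-0.4 -0.  -0.3] w 0.23 gf 49.3
shift tool [-0.0006 -0.0013  0.0297]
11 cover [0.4305 0.6652 0.0069] 0.67 [273 168]
11 cover [0.664  0.0406 0.1635] 0.49 [352 203]
11 cover [ 0.35    0.2591 -0.0013] 0.38 [277 215]
```

View pics/g.png

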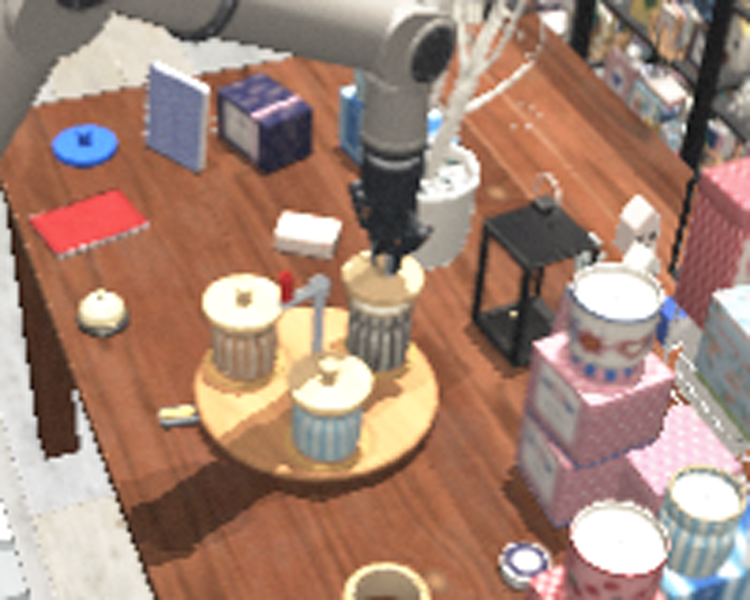

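The side crop shows the cover held just over the striped jar (382,285), pointer at (178,414). Lower gently.

Call:
{"method": "send_rows", "body": {"deltas": "-0.0005 -0.001 0.006 0; -0.0005 -0.001 0.012 0; -0.0005 -0.001 0.017 0; -0.0005 -0.001 0.021 0; -0.0005 -0.001 0.024 0"}}

```text
t: 10.5
eef_pos: [0.6617, 0.0369, 0.1591]
tool_rot: [-0.0, 0.989, 0.148, -0.0]
contact_force: [-0.1, -0.0, -1.2]
gripper_width: 0.231
grasp_force: 49.3
```

Call:
{"method": "send_rows", "body": {"deltas": "0 0 0.002 0; 0 0 0.003 0; 0 0 0.004 0; 0 0 0.004 0; 0 0 0.004 0"}}

```text
t: 11.0
eef_pos: [0.662, 0.037, 0.156]
tool_rot: [0.0, 0.989, 0.148, 0.0]
contact_force: [0.2, -1.0, -1.1]
gripper_width: 0.233
grasp_force: 49.3
```

Call:
{"method": "send_rows", "body": {"deltas": "0 0 0.001 0; 0 0 0.0015 0; 0 0 0.0015 0; 0 0 0.0015 0"}}

```text
t: 11.4
eef_pos: [0.6621, 0.0371, 0.1554]
tool_rot: [0.0, 0.989, 0.148, 0.0]
contact_force: [-2.4, -0.5, 4.9]
gripper_width: 0.238
grasp_force: 50.0
```

Call:
{"method": "send_rows", "body": {"deltas": "0 0 0 0; 0 0 0 0; 0 0 0 0; 0 0 0 0", "claw": 0.6}}

```text
t: 11.8
eef_pos: [0.6619, 0.037, 0.1542]
tool_rot: [-0.0, 0.989, 0.148, -0.0]
contact_force: [1.0, 0.6, -0.2]
gripper_width: 0.598
grasp_force: 0.0
```

Call:
{"method": "send_rows", "body": {"deltas": "0 0 -0.01 0; 0 0 -0.04 0; 0 0 -0.08 0; 0 0 -0.12 0; 0 0 -0.15 0"}}

```text
t: 12.3
eef_pos: [0.6625, 0.0374, 0.3081]
tool_rot: [-0.0, 0.989, 0.148, 0.002]
contact_force: [1.2, -0.5, 0.2]
gripper_width: 0.605
grasp_force: 0.0
```

Call:
{"method": "send_rows", "body": {"deltas": "-0.05 0 0 0; -0.09 0 0 0; -0.09 0 0 0; -0.09 0 0 0; -0.09 0 0 0"}}

```text
t: 12.8
eef_pos: [0.5767, 0.011, 0.305]
tool_rot: [-0.0, 0.989, 0.148, 0.001]
contact_force: [0.6, -0.4, 0.3]
gripper_width: 0.6
grasp_force: 0.0
```

```bash
cat > look.py <<'E'
from m import *
import sys
p=bot.read_camera('wrist');save(p,sys.argv[1])
for q in ['cover','stand','knob_grip','jar_rim','blue_jar','orange_jar']: lm(p,q,2)
K=cloud(p,p['depth']>0);hsv=cv2.cvtColor(p['img'],cv2.COLOR_RGB2HSV)[p['depth']>0]
c=np.array([.66,.038])
k=K[(np.hypot(*(K[:,:2]-c).T)<.055)&(abs(K[:,2]-.139)<.006)]
if len(k)>500:
    A=np.c_[k[:,:2]-c,np.ones(len(k))];s=np.linalg.lstsq(A,k[:,2],rcond=None)[0];print('cover plane',s,'circle',circ(rad(k,c),.05))
# deck edge
k=K[abs(K[:,2]-.033)<.006];k=k[(np.hypot(*(k[:,:2]-[.5637,.009]).T)<.165)]
if len(k)>500:
    t=rad(k,[.5637,.009],90);t=t[abs(np.hypot(*(t-[.5637,.009]).T)-.155)<.008];print('deck',len(t),circ(t,.155))
s=(hsv[:,0]<6)|(hsv[:,0]>174);k=K[s&(hsv[:,1]>150)&(K[:,2]>.19)&(K[:,2]<.25)]
if len(k)>20: print('red',len(k),k.min(0),k.max(0),np.median(k,0))
k=K[(K[:,2]>.196)&(K[:,2]<.215)&(np.hypot(*(K[:,:2]-[.5637,.009]).T)<.02)]
if len(k)>20: print('hub',len(k),k.min(0),k.max(0))
go([.52,-.003,.31])
E
python3 look.py i.png
```

```text
12 cover [0.6587 0.0354 0.1321] 0.62 [322  90]
12 cover [5.65e-01 3.30e-03 4.00e-04] 0.5 [323 169]
12 stand [ 5.661e-01  4.600e-03 -5.000e-04] 0.72 [323 168]
12 knob_grip [ 0.5149 -0.0061  0.2208] 0.85 [319 283]
12 blue_jar [ 0.5411 -0.0868  0.0348] 0.67 [382 210]
12 orange_jar [0.4901 0.0807 0.0356] 0.83 [252 210]
cover plane [ 0.0042533  -0.0001421   0.13935071] circle [0.65959378 0.03734183 0.0495424 ]
deck 54 [0.56479509 0.01063829 0.15344874]
red 760 [ 0.50849791 -0.01183415  0.20627421] [0.52581105 0.00539059 0.24157286] [ 0.52174391 -0.00240395  0.23601897]
hub 1001 [ 0.54381852 -0.00244248  0.19604009] [0.57700853 0.0231687  0.20695139]
t 13.15 pos [0.5762 0.0109 0.304 ] xaxis deg 17.1 F [ 0.6 -0.3 -0.1] w 0.602 gf 0.0
shift tool [-0.0578 -0.0032 -0.0059]
```

View pics/i.png

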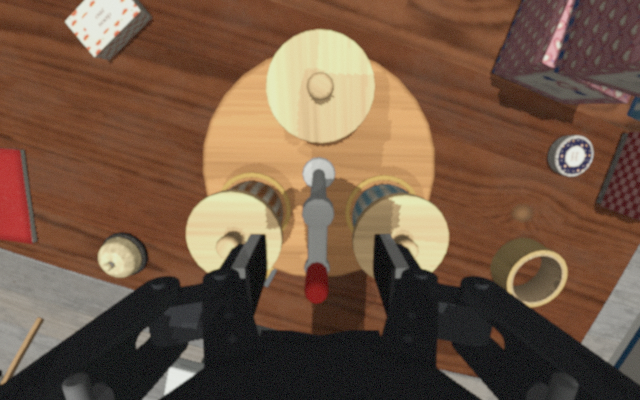

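The cover is seated level on the jar (disc at (320,87)); red knob at (317,283), between the open fingers' line. Now grasp the knob.

Call:
{"method": "send_rows", "body": {"deltas": "-0.03 -0.004 0 0; -0.061 -0.004 0 0; -0.061 -0.004 0 0; -0.061 -0.004 0.03 0; -0.061 -0.004 0.04 0"}}

```text
t: 13.65
eef_pos: [0.5157, -0.0036, 0.2625]
tool_rot: [-0.0, 0.989, 0.148, -0.001]
contact_force: [-0.6, -0.3, 0.1]
gripper_width: 0.599
grasp_force: 0.0
```

Run:
```python
from h import *
go([.517,-.0032,.2155])
for n in ['top','side']:
    p=bot.read_camera(n)
    a=[pix(p,[.385+dx,.041+dy,.013]) for dx in(-.03,.03) for dy in(-.03,.03)];a=np.array(a);lo,hi=a.min(0),a.max(0)
    m=np.zeros((400,640),bool);m[lo[1]:hi[1]+1,lo[0]:hi[0]+1]=1
    m&=p['depth']>0;h=cv2.cvtColor(p['img'],cv2.COLOR_RGB2HSV);m&=(h[...,1]>120)&(h[...,0]>18)&(h[...,0]<35)&(h[...,2]>110)
    c=cloud(p,m);c=c[(np.hypot(*(c[:,:2]-[.5645,.0105]).T)>.16)]
    print(n,len(c));
    if len(c): mm=np.median(c,0);print(c.mean(0),mm,np.degrees(np.arctan2(c[:,1].mean()-.0105,c[:,0].mean()-.5645)))
    lm(p,'knob_grip',2)
```

```text
t 13.65 pos [ 0.5157 -0.0036  0.2625] xaxis deg 17.1 F [-0.6 -0.3  0.1] w 0.599 gf 0.0
shift tool [ 0.0015 -0.      0.047 ]Traceback (most recent call last):
  File "<stdin>", line 8, in <module>
  File "h.py", line 13, in cloud
    n=cv2.undistortPoints(np.stack([u,v],1).astype(float)[:,None],K,np.array(p['dist_coeffs'],float))[:,0]
      ~~~~~~~~~~~~~~~~~~~^^^^^^^^^^^^^^^^^^^^^^^^^^^^^^^^^^^^^^^^^^^^^^^^^^^^^^^^^^^^^^^^^^^^^^^^^^^^
cv2.error: OpenCV(4.12.0) /io/opencv/modules/calib3d/src/undistort.dispatch.cpp:347: error: (-215:Assertion failed) CV_IS_MAT(_src) && CV_IS_MAT(_dst) && (_src->rows == 1 || _src->cols == 1) && (_dst->rows == 1 || _dst->cols == 1) && _src->cols + _src->rows - 1 == _dst->rows + _dst->cols - 1 && (CV_MAT_TYPE(_src->type) == CV_32FC2 || CV_MAT_TYPE(_src->type) == CV_64FC2) && (CV_MAT_TYPE(_dst->type) == CV_32FC2 || CV_MAT_TYPE(_dst->type) == CV_64FC2) in function 'cvUndistortPointsInternal'
```

Top view is blocked by the arm here; I'll check later. Descend and pinch.

Call:
{"method": "send_rows", "body": {"deltas": "0.0015 0 0.02 0; 0.0015 0 0.04 0; 0.0015 0 0.047 0; 0.0015 0 0.047 0; 0.0015 0 0.047 0"}}

```text
t: 14.2
eef_pos: [0.5186, -0.0028, 0.2182]
tool_rot: [-0.0, 0.989, 0.148, 0.001]
contact_force: [0.5, -0.4, 0.5]
gripper_width: 0.599
grasp_force: 0.0
```

Call:
{"method": "send_rows", "body": {"deltas": "0 0 0 0; 0 0 0 0; 0 0 0 0; 0 0 0 0; 0 0 0 0", "claw": 0, "force": 30}}

```text
t: 14.7
eef_pos: [0.5183, -0.003, 0.2183]
tool_rot: [0.0, 0.989, 0.148, 0.001]
contact_force: [-0.9, -0.4, 7.3]
gripper_width: 0.193
grasp_force: 29.4
```

```bash
cat > arc.py <<'E'
from m import *
import sys
# current angle from TCP about axis; print 5 rows of tool xy shifts from here
C=np.array([.5645,.0105])
o=bot.get_obs();e=o['eef_pos'][:2];d=e-C;a=np.arctan2(d[1],d[0]);print('angle',np.degrees(a)%360,'r',np.hypot(*d),o['t'],o['contact_force'].round(1),o['grasp_force'])
w=o['tool_rot'];M=R.from_quat([w[1],w[2],w[3],w[0]]).as_matrix()[:2,:2]
for a0 in map(float,sys.argv[1:]):
    P=lambda x:C+.05*np.array([np.cos(x),np.sin(x)])
    print(a0,[list(np.round(M.T@(P(np.radians(a0+s))-P(np.radians(a0))),4)) for s in (10,20,30,40,50)])
E
python3 arc.py 195.9 245.9 295.9
```

```text
angle 196.35003876454257 r 0.04809693957065826 14.7 [-0.9 -0.4  7.3] 29.405783121474087
195.9 [[np.float64(0.0006), np.float64(0.0087)], [np.float64(0.0027), np.float64(0.0172)], [np.float64(0.0062), np.float64(0.0251)], [np.float64(0.011), np.float64(0.0324)], [np.float64(0.0171), np.float64(0.0387)]]
245.9 [[np.float64(0.007), np.float64(0.0051)], [np.float64(0.0149), np.float64(0.009)], [np.float64(0.0232), np.float64(0.0114)], [np.float64(0.0319), np.float64(0.0123)], [np.float64(0.0406), np.float64(0.0118)]]
295.9 [[np.float64(0.0085), np.float64(-0.0021)], [np.float64(0.0164), np.float64(-0.0056)], [np.float64(0.0237), np.float64(-0.0105)], [np.float64(0.03), np.float64(-0.0165)], [np.float64(0.0351), np.float64(-0.0235)]]
```

Call:
{"method": "send_rows", "body": {"deltas": "0.0005 0.0085 0 0; 0.0025 0.017 0 0; 0.006 0.025 0 0; 0.011 0.0325 0 0; 0.017 0.0385 0 0"}}

```text
t: 15.2
eef_pos: [0.546, -0.0357, 0.2182]
tool_rot: [0.001, 0.989, 0.148, 0.001]
contact_force: [-1.2, -1.4, 7.0]
gripper_width: 0.198
grasp_force: 29.8
```

Call:
{"method": "send_rows", "body": {"deltas": "0.007 0.005 0 0; 0.015 0.009 0 0; 0.023 0.0115 0 0; 0.032 0.0125 0 0; 0.0405 0.012 0 0"}}

```text
t: 15.7
eef_pos: [0.5886, -0.0352, 0.2183]
tool_rot: [0.001, 0.989, 0.148, 0.001]
contact_force: [-1.0, -1.2, 5.4]
gripper_width: 0.195
grasp_force: 29.8
```

```bash
python3 arc.py
python3 - <<'E'
from h import *
for n in ['top','side','wrist']:
    p=bot.read_camera(n)
    a=np.array([pix(p,[.385+dx,.041+dy,.013]) for dx in(-.03,.03) for dy in(-.03,.03)]);lo,hi=np.clip(a.min(0),0,None),a.max(0)
    m=np.zeros((400,640),bool);m[lo[1]:hi[1]+1,lo[0]:hi[0]+1]=1
    h=cv2.cvtColor(p['img'],cv2.COLOR_RGB2HSV);m&=(p['depth']>0)&(h[...,1]>120)&(h[...,0]>18)&(h[...,0]<35)&(h[...,2]>110)
    if m.sum():
        c=cloud(p,m);c=c[(np.hypot(*(c[:,:2]-[.5645,.0105]).T)>.16)&(c[:,2]<.03)]
        print(n,len(c),c.mean(0),np.degrees(np.arctan2(c[:,1].mean()-.0105,c[:,0].mean()-.5645)))
    lm(p,'cover',2);lm(p,'jar_rim',2)
E
```

```text
angle 297.7879601857826 r 0.05160725272351426 15.7 [-1.  -1.2  5.4] 29.752884856425226
14 cover [0.5208 0.0963 0.1356] 0.83 [314 205]
14 jar_rim [0.5205 0.1018 0.1322] 0.63 [313 205]
14 jar_rim [ 5.113e-01 -3.332e-01 -2.000e-04] 0.33 [411 259]
15 cover [0.5195 0.1014 0.1319] 0.83 [318 207]
15 cover [0.4314 0.661  0.0072] 0.56 [273 169]
15 jar_rim [0.513  0.0955 0.1347] 0.6 [318 208]
15 jar_rim [ 0.6917 -0.3285  0.0014] 0.34 [390 282]
16 cover [0.5182 0.0979 0.1313] 0.77 [130 238]
16 cover [ 0.5847 -0.0346  0.2201] 0.7 [318 265]
```

Call:
{"method": "send_rows", "body": {"deltas": "0.0085 -0.0025 0 0; 0.0165 -0.0065 0 0; 0.0235 -0.012 0 0; 0.030 -0.019 0 0; 0.0352 -0.027 0 0"}}

```text
t: 16.65
eef_pos: [0.6156, 0.0003, 0.2183]
tool_rot: [0.001, 0.989, 0.147, 0.002]
contact_force: [5.6, -4.0, 3.6]
gripper_width: 0.197
grasp_force: 31.3
```

Call:
{"method": "send_rows", "body": {"deltas": "0 0 0 0; 0 0 0 0; 0 0 0 0"}}

```text
t: 16.95
eef_pos: [0.616, 0.003, 0.2184]
tool_rot: [-0.0, 0.989, 0.149, 0.003]
contact_force: [8.4, -1.4, 1.1]
gripper_width: 0.198
grasp_force: 31.2
```

```bash
python3 arc.py
python3 - <<'E'
from m import *
C=np.array([.5645,.0105]);ims=[]
for n in ['top','side','wrist']:
    p=bot.read_camera(n)
    for q in ['cover','jar_rim']: lm(p,q,2)
    a=np.radians(170.5);g=C+.1*np.array([np.cos(a),np.sin(a)])
    K=cloud(p,p['depth']>0);k=K[(np.hypot(*(K[:,:2]-g).T)<.07)&(abs(K[:,2]-.139)<.006)]
    if len(k)>100:
        x=circ(rad(k,np.median(k[:,:2],0)),.05);print(n,'cover',x,'ang',np.degrees(np.arctan2(x[1]-C[1],x[0]-C[0])),'z',np.median(k[:,2]))
    a=pix(p,[g[0]-.05,g[1],.05]);x0,y0=np.clip(a-[50,50],0,[540,300]);s=p['img'][y0:y0+100,x0:x0+100,::-1];ims.append(cv2.resize(s,(400,400),interpolation=cv2.INTER_CUBIC))
cv2.imwrite('pics/j.png',np.hstack(ims[:2]))
E
```

```text
angle 351.7538100681865 r 0.052079323301157734 16.95 [ 8.4 -1.4  1.1] 31.15750792901963
17 cover [0.4289 0.6636 0.005 ] 0.56 [184 191]
17 jar_rim [0.6295 0.0854 0.0367] 0.64 [326 195]
18 cover [0.466  0.0317 0.1313] 0.73 [313 219]
18 cover [0.4321 0.6604 0.0091] 0.54 [273 169]
18 jar_rim [0.4641 0.029  0.1335] 0.77 [312 219]
side cover [0.46709352 0.02300394 0.04792666] ang 172.6850239437336 z 0.14075112661937514
19 cover [0.6184 0.0028 0.2241] 0.57 [320 256]
wrist cover [ 53.771509   103.41978291 116.27793925] ang 62.772894804391214 z 0.13917024118894933
```

View pics/j.png

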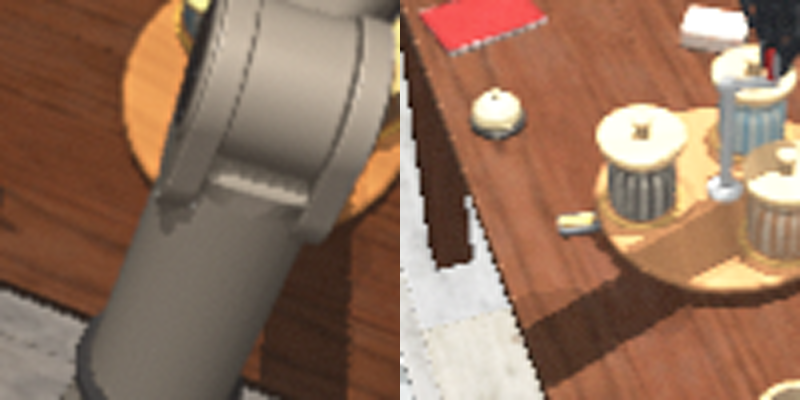

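Run:
```python
from m import *
C=np.array([.5645,.0105])
p=bot.read_camera('side')
K=cloud(p,np.ones((400,640),bool));h=cv2.cvtColor(p['img'],cv2.COLOR_RGB2HSV)[p['depth']>0]
r=np.hypot(*(K[:,:2]-C).T);s=(r>.162)&(r<.205)&(K[:,0]<.45)&(abs(K[:,1]-.04)<.05)&(K[:,2]>.004)&(K[:,2]<.03)
k=K[s];print(len(k),k.mean(0),k.min(0),k.max(0),'ang all',np.degrees(np.arctan2(*(k.mean(0)[:2]-C)[::-1])))
y=s&(h[:,1]>90)&(h[:,0]>16)&(h[:,0]<36)&(h[:,2]>110);k=K[y]
print(len(k),k.mean(0),np.degrees(np.arctan2(k[:,1]-C[1],k[:,0]-C[0])).round(1))
```

```text
68 [0.38402943 0.03562926 0.01001157] [ 0.36045346 -0.0078466   0.00400342] [0.40409982 0.08841124 0.01845097] ang all 172.07293535532463
5 [0.39166482 0.03630851 0.01332388] [170.4 169.7 173.1 172.5 171.8]
```

Call:
{"method": "send_rows", "body": {"deltas": "-0.001 0 0 0; -0.002 -0.0 0 0; -0.002 0 0 0; -0.002 0 0 0; -0.002 0 0 0"}}

```text
t: 17.95
eef_pos: [0.6154, 0.0002, 0.2184]
tool_rot: [0.001, 0.989, 0.148, 0.004]
contact_force: [12.7, -2.5, -3.7]
gripper_width: 0.194
grasp_force: 30.8
```

```bash
python3 arc.py
python3 - <<'E'
from m import *
C=np.array([.5645,.0105])
p=bot.read_camera('side');lm(p,'cover',1);lm(p,'jar_rim',1);lm(p,'open_jar',1);lm(p,'blue_jar',1);lm(p,'orange_jar',1)
E
```

```text
angle 348.6133932284478 r 0.0519431593499771 17.95 [12.7 -2.5 -3.7] 30.819312105886638
21 cover [0.4318 0.6617 0.0079] 0.65 [273 169]
21 jar_rim [0.468  0.0289 0.1321] 0.73 [313 219]
21 open_jar [0.4663 0.0269 0.037 ] 0.49 [313 234]
21 blue_jar [0.6259 0.0814 0.0321] 0.51 [340 220]
21 orange_jar [ 0.5975 -0.0859  0.0401] 0.63 [348 243]
```

Run:
```python
from h import *
for i in range(2):
    o=bot.get_obs();print(o['t'],o['eef_pos'].round(4),o['contact_force'].round(1),o['torque'].round(2),o['q'].round(3),o['joint_vel'].round(4),o['tool_rot'].round(4),o['grasp_force']);bot.read_camera('side')
```

```text
18.25 [6.154e-01 2.000e-04 2.184e-01] [12.8 -3.  -3.3] [-0.44 -2.76  0.03] [ 0.271  0.441 -0.495  1.706  0.238  1.046 -1.577] [ 0.0017  0.0004  0.0011 -0.0016 -0.0013  0.0005 -0.0006] [6.000e-04 9.890e-01 1.478e-01 4.500e-03] 30.821296479552984
18.3 [6.154e-01 2.000e-04 2.184e-01] [13.5 -2.3 -3. ] [-0.38 -2.71  0.04] [ 0.271  0.44  -0.495  1.706  0.238  1.046 -1.577] [-0.0012  0.     -0.0023  0.0011  0.001  -0.0004  0.0004] [6.000e-04 9.890e-01 1.478e-01 4.500e-03] 30.82118866033852
```

Call:
{"method": "send_rows", "body": {"deltas": "0.002 -0.0 0 0; 0.004 -0.0 0 0; 0.006 -0.0005 0 0; 0.006 -0.0005 0 0; 0.006 -0.0005 0 0"}}

```text
t: 18.85
eef_pos: [0.6165, 0.0048, 0.2183]
tool_rot: [-0.001, 0.989, 0.149, -0.0]
contact_force: [-2.8, 2.0, 8.8]
gripper_width: 0.194
grasp_force: 31.9
```

```bash
python3 arc.py
python3 - <<'E'
from m import *
p=bot.read_camera('side');lm(p,'cover',1);lm(p,'jar_rim',1);lm(p,'open_jar',1)
o=bot.get_obs();print(o['eef_pos'],o['contact_force'].round(1),o['torque'].round(2),o['q'].round(3))
E
```

```text
angle 353.744150967994 r 0.05228720160342775 18.85 [-2.8  2.   8.8] 31.919153798371553
24 cover [ 6.753e-01  3.192e-01 -3.000e-04] 0.72 [332 195]
24 jar_rim [0.4642 0.0197 0.1329] 0.78 [313 220]
24 open_jar [0.4644 0.0172 0.0357] 0.75 [313 236]
[0.61641678 0.00469696 0.21827762] [-2.2  1.   7.9] [0.26 0.63 0.02] [ 0.263  0.448 -0.496  1.696  0.237  1.058 -1.581]
```

Call:
{"method": "send_rows", "body": {"deltas": "-0.0007 0.0024 0 0; -0.0007 0.0024 0 0; -0.0007 0.0024 0 0; -0.0007 0.0024 0 0; -0.0007 0.0024 0 0"}}

```text
t: 19.55
eef_pos: [0.6161, 0.0016, 0.2183]
tool_rot: [-0.0, 0.989, 0.149, -0.001]
contact_force: [-4.1, -0.3, 9.7]
gripper_width: 0.194
grasp_force: 32.0
```

```bash
python3 arc.py
python3 - <<'E'
from m import *
C=np.array([.5645,.0105])
for n in ['side','top','side']:
    p=bot.read_camera(n);lm(p,'cover',1);lm(p,'jar_rim',1);lm(p,'open_jar',1)
p=bot.read_camera('side')
for r in bot.masks_of(p,'stand')[:1]:
    k=cloud(p,r['mask']);q=np.hypot(*(k[:,:2]-C).T);k=k[(q>.165)&(q<.2)&(k[:,0]<.43)];print(len(k),k.mean(0))
c=p['img'][195:255,265:355,::-1];cv2.imwrite('pics/k.png',cv2.resize(c,(800,533),interpolation=cv2.INTER_CUBIC))
for a in (165,171,177):
  d=np.array([np.cos(np.radians(a)),np.sin(np.radians(a))]);print(a,[(pix(p,[*(C+d*r),z])-[265,195])*8.89 for r,z in((.19,.013),(.1,.138),(.1,.035))])
E
```

```text
angle 350.215399329175 r 0.05231583691637435 19.55 [-4.1 -0.3  9.7] 32.03696688171476
25 cover [0.4327 0.6598 0.0064] 0.62 [273 169]
25 jar_rim [0.4652 0.0258 0.1329] 0.72 [313 219]
25 open_jar [0.4674 0.0243 0.0354] 0.78 [314 235]
26 cover [0.4313 0.6634 0.007 ] 0.81 [185 190]
26 open_jar [ 0.3815 -0.4432  0.0021] 0.34 [429 298]
27 cover [0.43   0.6622 0.0078] 0.68 [273 169]
27 jar_rim [0.4634 0.0239 0.1328] 0.68 [313 220]
27 open_jar [0.4687 0.022  0.0352] 0.7 [314 235]
32 [0.38646138 0.03754461 0.01421823]
165 [array([257.81, 373.38]), array([426.72, 195.58]), array([426.72, 337.82])]
171 [array([257.81, 400.05]), array([426.72, 204.47]), array([426.72, 355.6 ])]
177 [array([266.7 , 426.72]), array([426.72, 222.25]), array([435.61, 364.49])]
```

View pics/k.png

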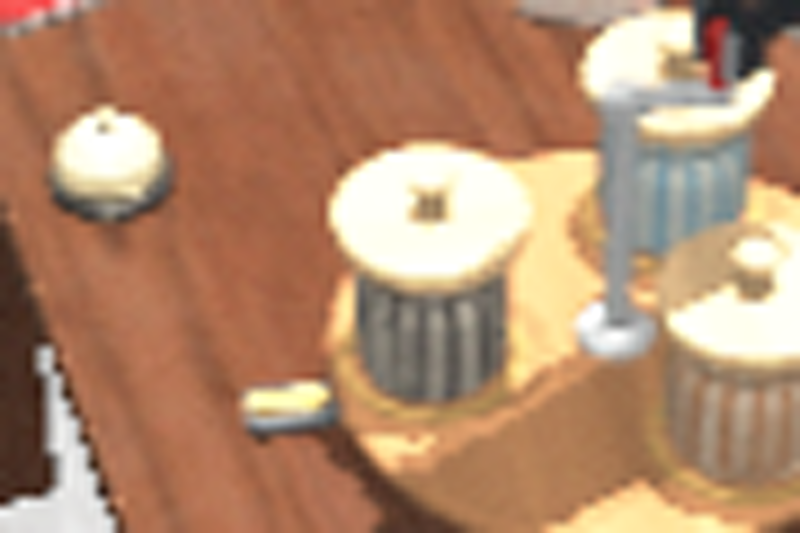

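The jar (430,212), post and pointer (285,405) are in line at about 171°; knob gripped, cover seated. Settle, then hand in.

Call:
{"method": "send_rows", "body": {"deltas": "0 0 0 0; 0 0 0 0; 0 0 0 0; 0 0 0 0; 0 0 0 0"}}

```text
t: 20.75
eef_pos: [0.6161, 0.0016, 0.2182]
tool_rot: [-0.0, 0.989, 0.149, -0.001]
contact_force: [-5.4, 0.5, 10.0]
gripper_width: 0.201
grasp_force: 32.0
```

```bash
python3 arc.py; python3 -c "
from station import bot
print(bot.hand_in())"
```

```text
angle 350.25051052736933 r 0.0523182741252494 20.75 [-5.4  0.5 10. ] 32.036083289422095
the job is handed in; nothing more can be done
None
```

The job is handed in at about 21 s, but no verdict came back: by my measurements the cover sits level on the striped jar, the jar is within about 2° of the pointer line, and the gripper is holding the red knob still with about 32 N.

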